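Slide a carton into its storage bay

ROBOT

A 6-joint arm with a two-finger parallel gripper is mounted at the origin on the work surface. World frame = base frame: x ahead of the robot, y to its left, z up, the work surface at z = 0. Lengths are in m, angles in rad, forces in N, time in s.
With the tool pointing down it reaches from about 0.425 to 0.925 m from the base axis. Payload 12.5 kg.
Tool frame: the origin (TCP) lies between the finger pads; the fingertips stand 22 mm ahead of it and the grasp point (between the pads) lies 3 mm ahead of it (finger_overhang is the distance from the TCP to the fingertips, in m); y points along the fingers, z is the direction in which the jaws open and shut, and the axes are right-handed (so a half turn about y gives the same grasp; the last joint's range is limited). The gripper opens to 85 mm and grips with 20 to 120 N. Pads are 22 mm wide; open, the fingers measure 114 mm over their backs; the gripper's body (76 mm by 85 mm) begins 54 mm behind the grasp point. The pads swing forward as they close: fully open they stand 13 mm farther back than shut.
Start: joints at [1.071, 0.491, 1.559, -0, 1.092, -0.106], TCP at [0.24, 0.577, 0.253] pointing down, gripper open.
Joint ranges: [-3.1, 3.1], [-0.84, 2.19], [0.05, 2.79], [-1.13, 4.28], [0.06, 2.93], [-2.69, 2.69]. Speed limits (rad/s): [2.22, 2.22, 2.79, 3.14, 3.14, 3.14].

INTERFACE

Orientations are given as a unit quaternion [w, x, y, z].
In Python, from bench import * gives the robot as it stands.
- The arm moves only by the shell command python3 -m jog 'ROWS'. ROWS is JSON, a list that holds one entry, the list of rows, each a list of 7 numbers: the shift along the tool's x, y, z in mm, then the turn, a rotation vector about the tool's x, y, z in rad, then the opening, from 0 (shut) to 1 (fully open). In form: [[[tx, ty, tz, wx, wy, wz, jaw], ...]]. A call has 1 to 20 rows; each row shifts and turns the commanded pose from where the row before left it, along the tool's axes as they then stand; what a row does not reach is not made up. A row lasts 1/10 s, in which the tool goes at most 50 mm and 8.59 degrees, less where a joint would pass 70% of its speed; a pose out of reach is approached as far as the arm can. A call is refused whole if a number of a shift passes 50 or a number of a turn 0.15, either way. A call with a gripper value outside its range is refused whole. The fingers move at their own pace and stop on an object; the grip force is fixed at half the most. Time passes only in rows, so rows that do not move let the fingers close. It gives the time, the measured TCP pose, the force and the opening at its end, in the units of the state.
- read_state(): the state, without advancing time (a new reading comes with each control period).
- snapshot(name): name is "side" or "top" or "wrist"; returns a dict with "color" (384x512x3 uint8, red, green, blue), "range_z" (384x512 float32, m along the optical axis (not along the pixel's ray), 0 where there is no reading), "fx", "fy", "cx", "cy" (pixels), "cam_to_world" (4x4, takes a point from camera to world coordinates). Camera axes: x right, y up, looking along -z (the intrinsics and any distortion apply to the point x, -y, -z); pixel columns grow to the right and rows downward; lengths in m; the calibration is good to about 2 mm. A picture is of the moment at which its call begins.
- finish_job(): hands the job in, once; it reports no verdict.
The state is a dict: "time": time; "joints": joint angles; "qvel": joint speeds; "joint_efforts": joint torques, N m; "tool_pos": TCP position; "tool_rot": TCP orientation; "ft_force": force on the tool from outside, world axes, zero at the start; "torque": the same for the moment, N m; "finger_gap": opening from 0.0 (shut) to 1.0 (fully open).
Only numpy, scipy, OpenCV 4.12 (cv2) and the standard library are available. Lean on these libraries where they do the work, as an engineer would, in place of code of your own. Each camera call takes 0.05 s, during which the arm holds its last target. There are 200 camera calls.

TASK

Push the flat blue carton along the bench into the storage bay, between the two low guide rails, until it sits squarely home against the end stop. Neither the carton nor the robot may touch either rail. Only push it: keep it flat on the bench without lifting or tipping it, and leave everything else standing where it is.

Things in the scene. Friction and masses are not known exactly. Their poses are not given: they have to be found in the camera images.
- slide_box: The flat blue carton to be pushed: 120 mm long (its x), 100 mm wide (its y), 50 mm high, about 0.3 to 0.55 kg, standing loose outside the bay's mouth, its length within 0.35 rad of the bay's direction. Origin: centre of its underside; its +x end is nearer the bay.
- bay: Fixed storage bay: two low aluminium rails, a grey strip flush with the bench between them, an end stop across the far end. Origin: bench surface, middle of the open mouth; x points into the bay, y left, z up. Lane 124 mm wide (rail faces at y = +-62), 200 mm deep: stop's near face at x = 200; stop 12 thick, 140 wide, 36 high. A carton home against the stop has its centre at x = 140 mm, y = 0.
- rail_left: Guide rail on the bay's +y side, 200 mm long, 8 mm thick, 16 mm high, fixed. Origin: on the bench at its mouth end, middle of its thickness (66 mm from the lane's centre line); x along the rail into the bay.
- rail_right: Guide rail on the bay's -y side, same shape as the left one. Origin: on the bench at its mouth end, middle of its thickness (66 mm from the lane's centre line); x along the rail into the bay.
- small_carton: Bystander, loose: small blue carton, 75 x 55 mm, 65 mm tall. Origin: centre of its underside. Leave it where it stands.
- beaker: Bystander, loose: glass beaker, 64 mm across, 85 mm tall. Origin: centre of its underside. Leave it where it stands.
- flask: Bystander, loose: conical glass flask, 72 mm across the foot, 103 mm tall. Origin: centre of its underside. Leave it where it stands.
- reagent_bottle: Bystander, loose: amber bottle with a white cap, 52 mm across, 115 mm tall. Origin: centre of its underside. Leave it where it stands.
- sample_jar: Bystander, loose: clear jar, 48 mm across, 55 mm tall. Origin: centre of its underside. Leave it where it stands.
- vial: Bystander, loose: small amber bottle, 30 mm across, 60 mm tall. Origin: centre of its underside. Leave it where it stands.
There are look-alikes about, which are no part of the job. Leave any red look-alike of the slide_box alone.

How it is judged:
By the outcome, as a careful person would: the job done as asked, in the order asked, and still so for the second after the job is handed in, with the robot touching nothing.
It also fails if it takes over 58 s, if anything falls off the work surface, if the arm or the gripper's body presses on something with over 40 N, if the wrist force passes 120 N, or if a joint passes its speed limit or range.

## Working session

There is one attempt and no reset: what is moved stays moved. The work goes in short steps, Python scripts to look and compute and a shell command to move; the robot and the scene stay as the last step left them, time stands still between calls to the robot, and variables do not carry over. Pictures are saved under pics/ and viewed, on a budget of 10 in all, crops included, one or two more only if the job needs it, and the job is handed in when it is done.

```bash
mkdir -p pics; ls
python3 - <<'E'
from bench import *
import cv2,numpy as np,pickle
print(read_state())
for n in ("top","side"):
    s=snapshot(n); pickle.dump(s,open(n+".pkl","wb"))
    cv2.imwrite(f"pics/{n}1.png",cv2.resize(s["color"][:,:,::-1],(800,600),interpolation=cv2.INTER_CUBIC))
    print(n,{k:v for k,v in s.items() if k not in("color","range_z")}, (s["range_z"]>0).mean())
E
```

```text
pics
{'time': 0.0, 'joints': array([ 1.07139118e+00,  4.91585739e-01,  1.55945923e+00, -5.66504955e-06,
        1.09171070e+00, -1.05604083e-01]), 'qvel': array([ 1.98490408e-03, -3.31899135e-04,  2.83679342e-03,  9.17976546e-05,
       -4.87641847e-04,  1.45605681e-03]), 'joint_efforts': array([-3.14791367e-03, -6.18443370e+01, -2.61595362e+01, -2.66923671e-04,
        4.08396620e-03,  1.59952452e-05]), 'tool_pos': array([0.2396962 , 0.57698555, 0.2527081 ]), 'tool_rot': array([-0.69305082,  0.69383692, -0.13845167,  0.13821006]), 'ft_force': array([-0.41937209, -0.56097579,  0.798278  ]), 'torque': array([ 0.02097364, -0.00803108,  0.05234173]), 'finger_gap': 1.0004479853543455}
top {'fx': 482.9741308717894, 'fy': 482.9741308717894, 'cx': 250.76158647905177, 'cy': 186.3462285121792, 'cam_to_world': array([[ 1.93439558e-02,  9.92008729e-01, -1.24677560e-01,
         4.32369213e-01],
       [-9.99812585e-01,  1.92901204e-02, -1.63912951e-03,
         6.69924857e-03],
       [ 7.79014354e-04,  1.24685900e-01,  9.92195958e-01,
         1.20115220e+00],
       [ 0.00000000e+00,  0.00000000e+00,  0.00000000e+00,
         1.00000000e+00]])} 0.9956309000651041
side {'fx': 490.6669636237219, 'fy': 490.6669636237219, 'cx': 256.25825528593634, 'cy': 183.48730261274733, 'cam_to_world': array([[-0.99640407,  0.0512551 , -0.06746731,  0.53383025],
       [-0.08434323, -0.67586913,  0.73217972,  0.78496808],
       [-0.00807113,  0.73523727,  0.67776177,  0.75921104],
       [ 0.        ,  0.        ,  0.        ,  1.        ]])} 0.9961954752604166
```

View pics/top1.png

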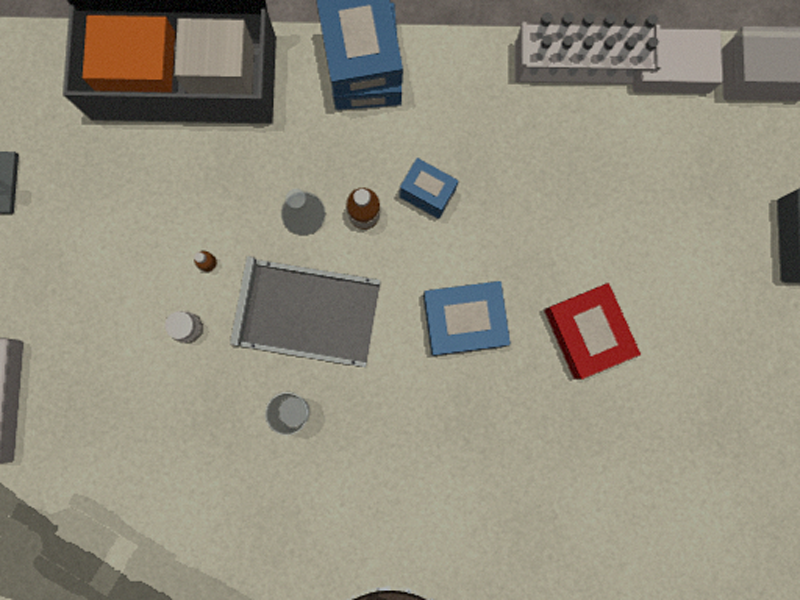

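View pics/side1.png

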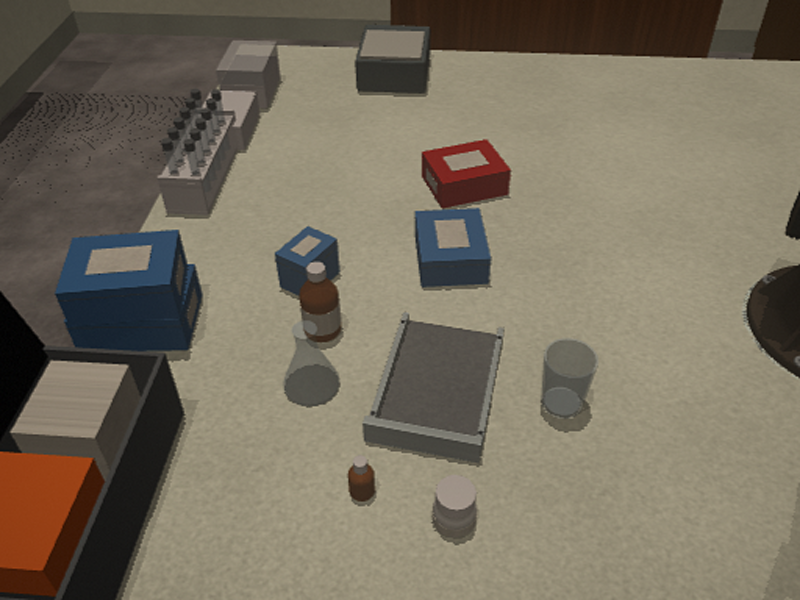

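Top view (800x600): carton top is centred near (467,318), with the bay mouth at (380,283)–(366,363) and the stop at (250,260)–(236,346). The red look-alike sits just behind the carton at (592,331). The side view agrees: the bystanders flank the bay, not the path. Next I'll measure it from both views.

```bash
cat > h.py <<'E'
import numpy as np,cv2,pickle
from scipy.spatial.transform import Rotation as R
def cloud(s):
    v,u=np.mgrid[:384,:512]; z=s["range_z"]
    p=np.stack([(u-s["cx"])/s["fx"]*z,-(v-s["cy"])/s["fy"]*z,-z],-1)
    T=s["cam_to_world"]; return p@T[:3,:3].T+T[:3,3]
def ray(s,u,v,h):  # pixel in 800x600 picture, plane z=h
    u=(u+.5)*.64-.5; v=(v+.5)*.64-.5
    T=s["cam_to_world"]; d=T[:3,:3]@np.array([(u-s["cx"])/s["fx"],-(v-s["cy"])/s["fy"],-1])
    o=T[:3,3]; return (o+d*(h-o[2])/d[2])[:2]
def carton(s,xr=(.3,.75),yr=(-.4,.25)):
    P=cloud(s); hsv=cv2.cvtColor(s["color"],cv2.COLOR_RGB2HSV)
    top=(P[...,2]>.042)&(P[...,2]<.058)&(P[...,0]>xr[0])&(P[...,0]<xr[1])&(P[...,1]>yr[0])&(P[...,1]<yr[1])
    blue=(hsv[...,0]>95)&(hsv[...,0]<125)&(hsv[...,1]>90)
    n,l,st,c=cv2.connectedComponentsWithStats((top&blue).astype(np.uint8))
    i=1+np.argmax(st[1:,4]); q=P[l==i]
    r=cv2.minAreaRect((q[:,:2]*1000).astype(np.float32)); b=cv2.boxPoints(r)
    return r,b,np.median(q[:,2]),len(q)
E
python3 - <<'E'
from h import *
np.set_printoptions(precision=4,suppress=True)
q=R.from_quat(np.array([0.69383692,-0.13845167,0.13821006,-0.69305082])); print("tool axes",q.as_matrix())
S={n:pickle.load(open(n+".pkl","rb")) for n in("top","side")}
for n in S: print(n,carton(S[n]))
# bay outer corners: rail tops h=.016, stop top .036
t=S["top"];s=S["side"]
print("top mouthL,R out corners", ray(t,380,280,.016), ray(t,365,365,.016),"stop top far corners",ray(t,247,257,.036),ray(t,232,346,.036))
print("top stop near-face", ray(t,256,259,.036),ray(t,241,347,.036))
print("side mouthL,R", ray(s,402,314,.016),ray(s,504,327,.016),"stop far top",ray(s,364,427,.036),ray(s,482,443,.036))
# strip via gray mask
for n in S:
    P=cloud(S[n]); c=S[n]["color"].astype(int)
    m=(P[...,2]<.010)&(P[...,2]>-.01)&(P[...,0]>.35)&(P[...,0]<.65)&(P[...,1]>-.05)&(P[...,1]<.35)&(c[...,0]-c[...,2]<14)&(c.sum(-1)<330)
    k,l,st,_=cv2.connectedComponentsWithStats(m.astype(np.uint8)); i=1+np.argmax(st[1:,4]); qq=P[l==i]
    r=cv2.minAreaRect((qq[:,:2]*1000).astype(np.float32)); print(n,"strip",r,cv2.boxPoints(r),np.median(qq[:,2]))
P=cloud(t);print("heights rail,stop,red", [P[int(v*.64),int(u*.64),2] for u,v in((320,271),(300,357),(244,303),(575,340))])
c=t["color"].astype(int);m=(c[...,0]>100)&(c[...,1]<50)&(P[...,2]>.03)&(P[...,1]<-.1);print("red",cv2.boxPoints(cv2.minAreaRect((P[m][:,:2]*1000).astype(np.float32))),P[m][:,2].max())
E
```

```text
tool axes [[ 0.9235 -0.0006  0.3837]
 [-0.3837 -0.001   0.9235]
 [-0.0001 -1.     -0.0012]]
top (((539.1869506835938, -106.13104248046875), (99.23408508300781, 119.70489501953125), 8.566587448120117), array([[ 481.2079,  -54.3372],
       [ 499.039 , -172.7066],
       [ 597.166 , -157.9249],
       [ 579.3349,  -39.5555]], dtype=float32), np.float64(0.04791994316564585), 1471)
side (((540.2970581054688, -104.94364929199219), (97.84607696533203, 120.77434539794922), 8.633903503417969), array([[ 482.8631,  -52.5851],
       [ 500.9938, -171.9908],
       [ 597.7311, -157.3022],
       [ 579.6003,  -37.8965]], dtype=float32), np.float64(0.048408837827621065), 957)
top mouthL,R out corners [0.5992 0.0282] [0.4646 0.0488] stop top far corners [0.6287 0.2367] [0.4892 0.2538]
top stop near-face [0.6258 0.2225] [0.488  0.2398]
side mouthL,R [0.6014 0.0367] [0.4618 0.051 ] stop far top [0.6281 0.2462] [0.4914 0.2579]
top strip ((546.0767211914062, 138.43641662597656), (201.64231872558594, 124.24122619628906), 81.72443389892578) [[470.0913  47.6064]
 [593.0389  29.7238]
 [622.0621 229.2665]
 [499.1146 247.149 ]] -0.0011639814064086096
side strip ((544.8749389648438, 127.7763671875), (178.95960998535156, 123.96691131591797), 81.72380065917969) [[470.6568  48.1506]
 [593.3327  30.3062]
 [619.0931 207.4021]
 [496.4172 225.2465]] -0.000673315913086836
heights rail,stop,red [np.float64(0.009869815229145207), np.float64(0.0018314679972755155), np.float64(0.03653654239090898), np.float64(0.0465947172783705)]
red [[ 449.3522 -280.5311]
 [ 489.4111 -371.636 ]
 [ 597.9093 -323.9292]
 [ 557.8504 -232.8244]] 0.05511779141456419
```

```bash
python3 -m jog '[[[0,0,0,0,-0.125,0,1],[0,0,0,0,-0.125,0,1],[20,0,-26,0,0,0,1],[20,0,-26,0,0,0,1],[20,0,-26,0,0,0,1],[20,0,-26,0,0,0,1],[20,0,-26,0,0,0,1],[20,0,-26,0,0,0,1],[20,0,-26,0,0,0,1],[20,0,-26,0,0,0,1],[20,0,-26,0,0,0,1],[20,0,-26,0,0,0,1],[20,0,-26,0,0,0,1],[20,0,-26,0,0,0,1]]]'
cat >> h.py <<'E'
d=np.array([.1440,.9896]); l=np.array([-.9896,.1440]); M=np.array([531.8,39.0])
def tobay(p): p=np.asarray(p)-M; return np.array([p@d,p@l])
def tool():
    from bench import read_state
    s=read_state(); q=s["tool_rot"]; m=R.from_quat([q[1],q[2],q[3],q[0]]).as_matrix()
    b=tobay(s["tool_pos"][:2]*1000); ang=np.degrees(np.arctan2(m[1,2],m[0,2]))-81.72
    print("t",round(s["time"],2),"tool bay",b.round(1),"z",round(s["tool_pos"][2]*1000,1),"jawyaw",round(ang,2),"toolY",m[:,1].round(3),"j6",s["joints"][5].round(2),"F",s["ft_force"].round(1),"gap",round(s["finger_gap"],2))
def box(s):
    r,b,h,n=carton(s); b=b[np.argsort(b@d)]; v=b[2:].mean(0)-b[:2].mean(0)
    print("carton bay",tobay(b.mean(0)).round(1),"yaw",round(np.degrees(np.arctan2(v@l,v@d)),2),"size",np.round(r[1],1),"h",h.round(3),n)
E
python3 -c "
from h import *;tool();box(pickle.load(open('top.pkl','rb')));box(pickle.load(open('side.pkl','rb')))"
```

```text
time: 1.5
tool_pos: [0.433, 0.2327, 0.2532]
tool_rot: [-0.705, 0.705, -0.051, 0.051]
ft_force: [0.1, 1.0, 1.5]
finger_gap: 1.002
t 1.5 tool bay [177.5 125.6] z 253.2 jawyaw 0.04 toolY [-0. -0. -1.] j6 -1.07 F [0.1 1.  1.5] gap 1.0
carton bay [-142.6  -28.2] yaw 16.85 size [ 99.2 119.7] h 0.048 1471
carton bay [-141.2  -29.1] yaw 16.91 size [ 97.8 120.8] h 0.048 957
```

```bash
python3 -m jog '[[[20.6,0,-26.4,0,0,0,1],[20.6,0,-26.4,0,0,0,1],[20.6,0,-26.4,0,0,0,1],[20.6,0,-26.4,0,0,0,1],[20.6,0,-26.4,0,0,0,1],[20.6,0,-26.4,0,0,0,1],[20.6,0,-26.4,0,0,0,1],[20.6,0,-26.4,0,0,0,1],[20.6,0,-26.4,0,0,0,1],[20.6,0,-26.4,0,0,0,1],[20.6,0,-26.4,0,0,0,1],[20.6,0,-26.4,0,0,0,1],[0,0,0,0,0,0,1],[0,0,0,0,0,0,1]]]'
python3 - <<'E'
from h import *; from bench import *
tool(); s=snapshot("wrist"); pickle.dump(s,open("w.pkl","wb")); box(s); box(snapshot("side")); cv2.imwrite("pics/w1.png",s["color"][:,:,::-1])
E
```

```text
time: 2.9
tool_pos: [0.6316, -0.1153, 0.2525]
tool_rot: [0.705, -0.705, 0.052, -0.051]
ft_force: [0.4, 0.4, 0.1]
finger_gap: 0.997
t 2.9 tool bay [-138.4 -121. ] z 252.5 jawyaw -0.02 toolY [-0.001  0.001 -1.   ] j6 -1.71 F [0.4 0.4 0.1] gap 1.0
carton bay [-144.5  -29.9] yaw 16.83 size [ 98.3 118.2] h 0.051 9328
carton bay [-141.3  -29. ] yaw 17.72 size [ 96.9 121.3] h 0.048 670
```

View pics/w1.png

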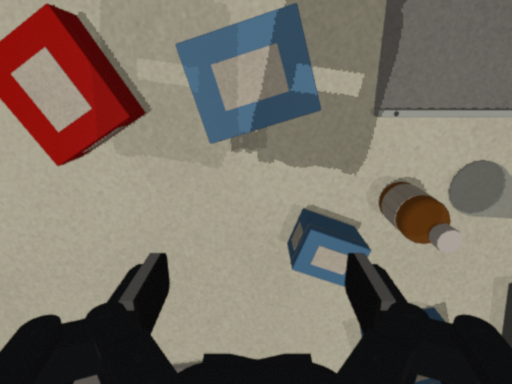

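The wrist view shows the carton at about (250,75) with a clear bench below it. The fingers will come down at about (165,265) and (350,265), and the small carton at (325,245) looks close to one of them, so I'll check that gap.

Run:
```python
from h import *
t=pickle.load(open("top.pkl","rb"));w=pickle.load(open("w.pkl","rb"))
for n,u,v,h in(("sc corner",457,180,.065),("sc",434,208,.065),("sc",400,190,.065),("sc",419,159,.065),("bottle",363,208,.05),("flask",303,215,.02),("beaker",288,413,.02)): print(n,tobay(ray(t,u,v,h)*1000).round(0))
P=cloud(w); hsv=cv2.cvtColor(w["color"],cv2.COLOR_RGB2HSV)
for u,v in((303,212),(322,250),(292,260),(320,230)): print(tobay(P[v,u,:2]*1000).round(0),P[v,u,2].round(3))
```

```text
sc corner [ -95. -235.]
sc [ -66. -185.]
sc [ -10. -205.]
sc [ -31. -258.]
bottle [  43. -171.]
flask [ 138. -151.]
beaker [105. 160.]
[ -80. -188.] 0.013
[ -65. -212.] 0.065
[ -97. -231.] 0.055
[ -67. -191.] 0.058
```

```bash
python3 -m jog '[[[0,30,0,0,0,0,1],[0,30,0,0,0,0,1],[0,30,0,0,0,0,1],[0,30,0,0,0,0,1],[0,30,0,0,0,0,1],[0,24,0,0,0,0,1],[0,18,0,0,0,0,1],[0,12,0,0,0,0,1],[0,8,0,0,0,0,1],[-4,0,0,0,0,0,1],[-4,0,0,0,0,0,1],[-4,0,0,0,0,0,1],[-4,0,0,0,0,0,1],[-4,0,0,0,0,0,1],[-4,0,0,0,0,0,1],[-4,0,0,0,0,0,1],[0,0,0,0,0,0,1]]]'
python3 - <<'E'
from h import *; from bench import *
tool(); s=snapshot("side"); box(s); box(snapshot("top"));cv2.imwrite("pics/s2.png",cv2.resize(s["color"][:,:,::-1],(800,600)))
E
```

```text
time: 4.7
tool_pos: [0.6037, -0.1108, 0.0414]
tool_rot: [0.705, -0.705, 0.051, -0.051]
ft_force: [0.3, -0.2, 0.2]
finger_gap: 1.0
t 4.7 tool bay [-137.9  -92.7] z 41.4 jawyaw 0.03 toolY [-0.  0. -1.] j6 -1.72 F [ 0.3 -0.2  0.2] gap 1.0
carton bay [-101.8  -12.7] yaw 12.53 size [96.9 47.9] h 0.048 396
carton bay [ -68.8 -187.6] yaw -18.33 size [18.9  1.8] h 0.052 11
```

View pics/s2.png

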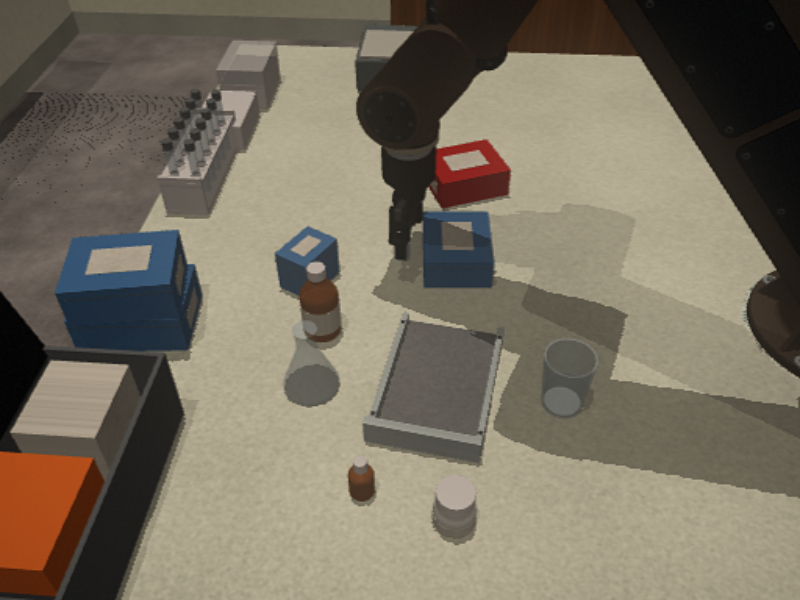

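```bash
python3 -m jog '[[[-3,0,0,0,0,0,1],[-3,0,0,0,0,0,1],[-3,0,0,0,0,0,1],[-3,0,0,0,0,0,1],[-3,0,0,0,0,0,1],[-3,0,0,0,0,0,1],[-3,0,0,0,0,0,1],[-3,0,0,0,0,0,1],[-3,0,0,0,0,0,1],[0,0,0,0,0,0,1],[0,0,0,0,0,0,1]]]'
python3 - <<'E'
from h import *; from bench import *
tool(); s=snapshot("wrist"); box(s); box(snapshot("side"));cv2.imwrite("pics/w2.png",s["color"][:,:,::-1])
E
```

```text
time: 5.9
tool_pos: [0.5772, -0.1069, 0.0413]
tool_rot: [0.705, -0.705, 0.051, -0.051]
ft_force: [0.5, 0.5, 0.7]
finger_gap: 1.001
t 5.9 tool bay [-137.8  -65.9] z 41.3 jawyaw 0.03 toolY [-0.001  0.    -1.   ] j6 -1.72 F [0.5 0.5 0.7] gap 1.0
carton bay [-133.3   -2.6] yaw 3.73 size [119.7  98. ] h 0.051 61849
carton bay [-90.4   2.1] yaw 8.91 size [97.8 50.5] h 0.049 446
```

View pics/w2.png

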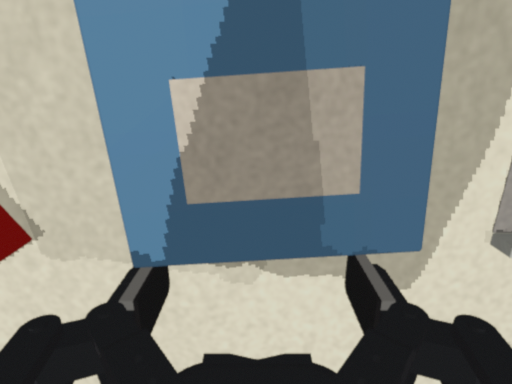

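```bash
python3 -m jog '[[[8,0,0,0,0,0,1],[17,0,0,0,0,0,1],[0,-30,0,0,0,0,1],[0,-30,0,0,0,0,1],[0,-30,0,0,0,0,1],[0,0,0,0,0.1428,0,0.6],[0,0,0,0,0.1428,0,0.6],[0,0,0,0,0.1428,0,0.6],[0,0,0,0,0.1428,0,0.6],[0,0,0,0,0.1428,0,0.6],[0,0,0,0,0.1428,0,0.6],[0,0,0,0,0.1428,0,0.6],[0,0,0,0,0.1428,0,0.6],[0,0,0,0,0.1428,0,0.6],[0,0,0,0,0.1428,0,0.6],[0,0,0,0,0.1428,0,0.6]]]'
python3 -m jog '[[[22,0,-22.5,0,0,0,0.6],[22,0,-22.5,0,0,0,0.6],[22,0,-22.5,0,0,0,0.6],[22,0,-22.5,0,0,0,0.6],[0,0,0,0,0,0,0.6],[0,0,0,0,0,0,0.6]]]'
python3 - <<'E'
from h import *; from bench import *
tool(); s=snapshot("wrist"); box(s); box(snapshot("side"));box(snapshot("top"));cv2.imwrite("pics/w3.png",s["color"][:,:,::-1])
E
```

```text
time: 7.6
tool_pos: [0.6027, -0.1107, 0.1313]
tool_rot: [-0.461, 0.461, -0.536, 0.536]
ft_force: [0.0, 0.0, -0.7]
finger_gap: 0.6
time: 8.2
tool_pos: [0.501, -0.1854, 0.1316]
tool_rot: [-0.463, 0.462, -0.535, 0.535]
ft_force: [0.1, -0.3, 0.3]
finger_gap: 0.601
t 8.2 tool bay [-226.5   -1.8] z 131.6 jawyaw -90.04 toolY [ 0.001 -0.    -1.   ] j6 -0.33 F [ 0.1 -0.3  0.3] gap 0.6
carton bay [-142.9   -2.1] yaw 3.65 size [99.2 99. ] h 0.051 17138
carton bay [-1.299e+02  1.000e-01] yaw 3.98 size [123.5  97.5] h 0.048 575
carton bay [-1.315e+02 -1.000e-01] yaw 3.62 size [118.7  98.8] h 0.048 1371
```

View pics/w3.png

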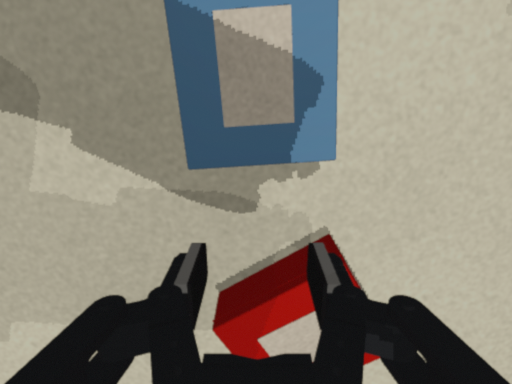

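```bash
python3 - <<'E'
from h import *; from bench import *
s=snapshot("wrist");P=cloud(s);c=s["color"].astype(int)
m=(c[...,0]>90)&(c[...,1]<50)&(P[...,2]<.07); q=(P[m][:,:2]*1000-M); print("red nearest", (q@d).max().round(1), "at y",(q@l)[np.argmax(q@d)].round(1))
E
python3 -m jog '[[[0,20,0,0,0,0,0.6],[0,20,0,0,0,0,0.6],[0,20,0,0,0,0,0.6],[0,14,0,0,0,0,0.6],[0,9,0,0,0,0,0.6],[-5,0,0,0,0,0,0.6],[-5,0,0,0,0,0,0.6],[-5,0,0,0,0,0,0.6],[-5,0,0,0,0,0,0.6],[-5,0,0,0,0,0,0.6],[-5,0,0,0,0,0,0.6],[-5,0,0,0,0,0,0.6],[-5,0,0,0,0,0,0.6],[-5,0,0,0,0,0,0.6],[-5,0,0,0,0,0,0.6],[-5,0,0,0,0,0,0.6],[-5,0,0,0,0,0,0.6],[0,0,0,0,0,0,0.6],[0,0,0,0,0,0,0.6]]]'
python3 - <<'E'
from h import *; from bench import *
tool(); s=snapshot("side"); box(s);t=snapshot("top"); box(t);cv2.imwrite("pics/s4.png",cv2.resize(s["color"][80:320,150:450,::-1],(750,600)))
cv2.imwrite("pics/t4.png",cv2.resize(t["color"][80:320,100:400,::-1],(750,600)))
E
```

```text
red nearest -267.4 at y -66.8
time: 10.3
tool_pos: [0.509, -0.1251, 0.0482]
tool_rot: [0.463, -0.463, 0.535, -0.534]
ft_force: [-0.2, 0.1, 0.4]
finger_gap: 0.602
t 10.3 tool bay [-165.7   -1.1] z 48.2 jawyaw -89.95 toolY [-0.  0. -1.] j6 -0.22 F [-0.2  0.1  0.4] gap 0.6
carton bay [-90.4  -3.9] yaw 0.62 size [121.   98.4] h 0.048 930
carton bay [-72.7  -3.4] yaw -0.43 size [78.2 99. ] h 0.048 841
```

View pics/t4.png

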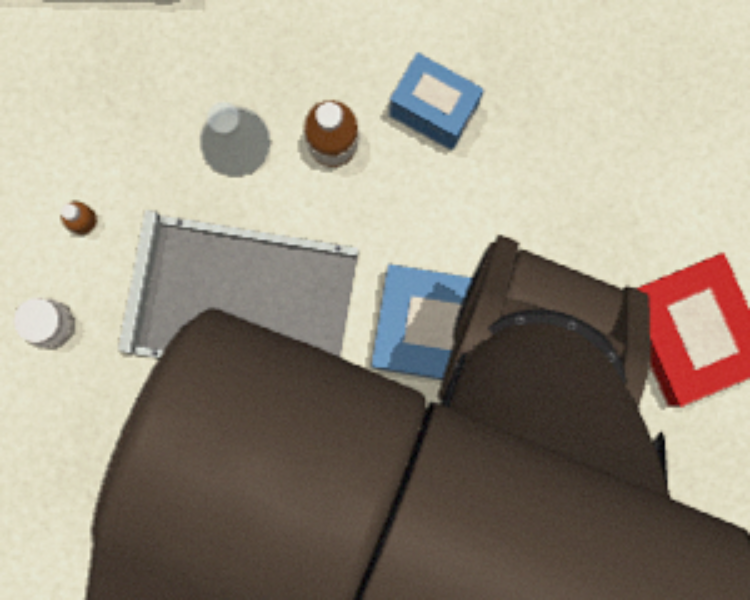

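The carton is at (-90,-3.7) mm in bay coordinates with yaw about 0. The picture shows its front edge near (385,320), just short of the mouth at (350,300). I'll push on with a slight left heading to take out the 3–4 mm offset.

```bash
python3 -m jog '[[[-4,0,0,0,-0.018,0,0.6],[-4,0,0,0,-0.018,0,0.6],[-4,0,0,0,-0.018,0,0.6],[-5,0,0,0,0,0,0.6],[-5,0,0,0,0,0,0.6],[-5,0,0,0,0,0,0.6],[-5,0,0,0,0,0,0.6],[-5,0,0,0,0,0,0.6],[-5,0,0,0,0,0,0.6],[0,0,0,0,0,0,0.6],[0,0,0,0,0,0,0.6]]]'
python3 - <<'E'
from h import *; from bench import *
tool(); s=snapshot("side"); box(s);cv2.imwrite("pics/s5.png",cv2.resize(s["color"][80:320,150:450,::-1],(750,600)))
E
```

```text
time: 11.5
tool_pos: [0.5133, -0.0835, 0.0483]
tool_rot: [0.477, -0.477, 0.522, -0.522]
ft_force: [0.2, 0.3, 0.1]
finger_gap: 0.598
t 11.5 tool bay [-123.8    0.6] z 48.3 jawyaw -86.85 toolY [ 0.  0. -1.] j6 -0.2 F [0.2 0.3 0.1] gap 0.6
carton bay [-47.9   1.7] yaw 2.87 size [122.7  98.1] h 0.048 1005
```

View pics/s5.png

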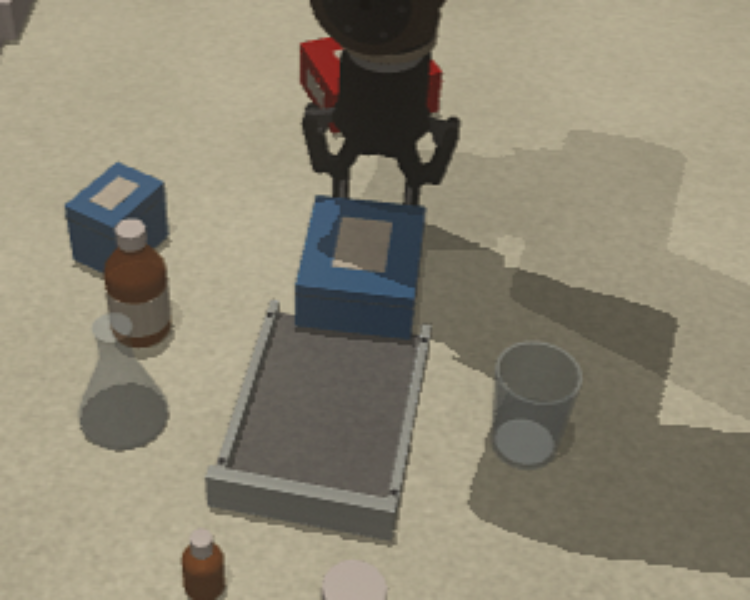

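```bash
python3 -m jog '[[[-3,0,0,0,0.018,0,0.6],[-3,0,0,0,0.018,0,0.6],[-3,0,0,0,0.018,0,0.6],[-4,0,0,0,0,0,0.6],[-4,0,0,0,0,0,0.6],[-4,0,0,0,0,0,0.6],[-4,0,0,0,0,0,0.6],[0,0,0,0,0,0,0.6]]]'
python3 - <<'E'
from h import *; from bench import *
tool(); s=snapshot("side"); box(s);s=snapshot("wrist"); box(s)
E
```

```text
time: 12.35
tool_pos: [0.5166, -0.0583, 0.0483]
tool_rot: [0.463, -0.463, 0.535, -0.534]
ft_force: [-0.0, -0.1, 0.6]
finger_gap: 0.598
t 12.35 tool bay [-98.4   1. ] z 48.3 jawyaw -89.93 toolY [ 0.  0. -1.] j6 -0.1 F [-0.  -0.1  0.6] gap 0.6
carton bay [-22.3  -1.2] yaw -0.04 size [120.9  98.6] h 0.048 1142
carton bay [-39.6  -3.2] yaw -0.19 size [104.1  99.7] h 0.051 44217
```

```bash
python3 -m jog '[[[-5,0,0,0,0,0,0.6],[-5,0,0,0,0,0,0.6],[-5,0,0,0,0,0,0.6],[-5,0,0,0,0,0,0.6],[-5,0,0,0,0,0,0.6],[-5,0,0,0,0,0,0.6],[-5,0,0,0,0,0,0.6],[-5,0,0,0,0,0,0.6],[-5,0,0,0,0,0,0.6],[-5,0,0,0,0,0,0.6],[-5,0,0,0,0,0,0.6],[-5,0,0,0,0,0,0.6],[-5,0,0,0,0,0,0.6],[-5,0,0,0,0,0,0.6],[-5,0,0,0,0,0,0.6],[-5,0,0,0,0,0,0.6],[0,0,0,0,0,0,0.6]]]'
python3 - <<'E'
from h import *; from bench import *
tool(); s=snapshot("side"); box(s)
E
```

```text
time: 14.15
tool_pos: [0.5282, 0.0209, 0.0484]
tool_rot: [-0.463, 0.463, -0.534, 0.535]
ft_force: [0.5, 0.7, 1.0]
finger_gap: 0.597
t 14.15 tool bay [-18.4   1. ] z 48.4 jawyaw -89.93 toolY [ 0.  0. -1.] j6 0.06 F [0.5 0.7 1. ] gap 0.6
carton bay [57.4 -1.8] yaw 0.08 size [121.6  99.3] h 0.049 1433
```

```bash
python3 -m jog '[[[-5,0,0,0,0,0,0.6],[-5,0,0,0,0,0,0.6],[-5,0,0,0,0,0,0.6],[-5,0,0,0,0,0,0.6],[-5,0,0,0,0,0,0.6],[-5,0,0,0,0,0,0.6],[-5,0,0,0,0,0,0.6],[-5,0,0,0,0,0,0.6],[-5,0,0,0,0,0,0.6],[-5,0,0,0,0,0,0.6],[-5,0,0,0,0,0,0.6],[-5,0,0,0,0,0,0.6],[-5,0,0,0,0,0,0.6],[-3,0,0,0,0,0,0.6],[-2,0,0,0,0,0,0.6],[-2,0,0,0,0,0,0.6],[-2,0,0,0,0,0,0.6],[0,0,0,0,0,0,0.6]]]'
python3 - <<'E'
from h import *; from bench import *
tool(); s=snapshot("side"); box(s)
E
```

```text
time: 16.0
tool_pos: [0.5386, 0.0938, 0.0482]
tool_rot: [0.463, -0.463, 0.535, -0.535]
ft_force: [-0.1, -0.1, 0.1]
finger_gap: 0.6
t 16.0 tool bay [55.2  1.1] z 48.2 jawyaw -89.96 toolY [ 0.  0. -1.] j6 0.19 F [-0.1 -0.1  0.1] gap 0.6
carton bay [129.6  -1.6] yaw -0.39 size [121.7  99.6] h 0.049 1733
```

About 10 mm to go, so I'll push slowly and watch for the stop's reaction.

```bash
python3 -m jog '[[[-2,0,0,0,0,0,0.6],[-2,0,0,0,0,0,0.6],[-1.5,0,0,0,0,0,0.6],[-1,0,0,0,0,0,0.6]]]' | grep force; python3 -m jog '[[[-1,0,0,0,0,0,0.6],[-1,0,0,0,0,0,0.6]]]' | grep force
python3 -c "
from h import *; from bench import *
tool(); box(snapshot('side'))"
```

```text
ft_force: [0.4, -3.4, -0.6]
ft_force: [0.0, -1.3, -1.0]
t 16.65 tool bay [63.6  1.2] z 48.2 jawyaw -89.96 toolY [-0.  0. -1.] j6 0.21 F [ 0.  -1.3 -1. ] gap 0.6
carton bay [137.9  -1.7] yaw 0.35 size [121.6  99.7] h 0.049 1785
```

```bash
for i in 1 2 3; do python3 -m jog '[[[-1,0,0,0,0,0,0.6]]]' | grep force; done
python3 -c "
from h import *; from bench import *
tool(); box(snapshot('side'))"
```

```text
ft_force: [-0.4, -1.8, -1.9]
ft_force: [-0.6, -1.4, -1.5]
ft_force: [0.0, -1.8, -1.0]
t 17.0 tool bay [66.5  1.2] z 48.3 jawyaw -89.96 toolY [-0.  0. -1.] j6 0.22 F [ 0.  -1.8 -1. ] gap 0.6
carton bay [141.6  -1.6] yaw 0.04 size [120.4  99.6] h 0.049 1808
```

```bash
for i in 1 2 ; do python3 -m jog '[[[-1,0,0,0,0,0,0.6]]]' | egrep "force|tool_pos"; done
python3 -c "
from h import *; from bench import *
tool(); box(snapshot('side'))"
```

```text
tool_pos: [0.54, 0.1054, 0.0483]
ft_force: [-3.3, -15.0, 1.8]
tool_pos: [0.54, 0.1055, 0.0483]
ft_force: [-3.5, -24.8, 3.7]
t 17.25 tool bay [67.   1.5] z 48.3 jawyaw -89.97 toolY [-0.002 -0.001 -1.   ] j6 0.22 F [ -3.5 -24.8   3.7] gap 0.6
carton bay [141.5  -1.7] yaw -0.05 size [121.   99.7] h 0.049 1806
```

The stop reacts at 25 N and the TCP has stalled, so the carton is home. I'll back straight off, lift clear and check.

```bash
python3 -m jog '[[[2,0,0,0,0,0,0.6],[4,0,0,0,0,0,0.6],[10,0,0,0,0,0,0.6],[20,0,0,0,0,0,0.6],[20,0,0,0,0,0,0.6],[20,0,0,0,0,0,0.6],[0,-30,0,0,0,0,0.6],[0,-40,0,0,0,0,0.6],[0,-40,0,0,0,0,0.6],[0,-40,0,0,0,0,0.6],[40,0,0,0,0,0,0.6],[40,0,0,0,0,0,0.6],[40,0,0,0,0,0,0.6],[0,0,0,0,0,0,0.6],[0,0,0,0,0,0,0.6]]]'
python3 - <<'E'
from h import *; from bench import *
tool(); s=snapshot("side"); box(s);box(snapshot("top"));cv2.imwrite("pics/s9.png",cv2.resize(s["color"][80:320,150:450,::-1],(750,600)))
E
```

```text
time: 18.8
tool_pos: [0.5122, -0.0879, 0.1983]
tool_rot: [0.462, -0.462, 0.535, -0.535]
ft_force: [0.6, 0.2, -0.5]
finger_gap: 0.601
t 18.8 tool bay [-128.5    1.2] z 198.3 jawyaw -90.08 toolY [ 0.  0. -1.] j6 -0.15 F [ 0.6  0.2 -0.5] gap 0.6
carton bay [140.9  -1.9] yaw -0.12 size [122.2  99.8] h 0.049 1850
carton bay [138.6  -1.3] yaw -0.07 size [118.2 100.1] h 0.048 1457
```

View pics/s9.png

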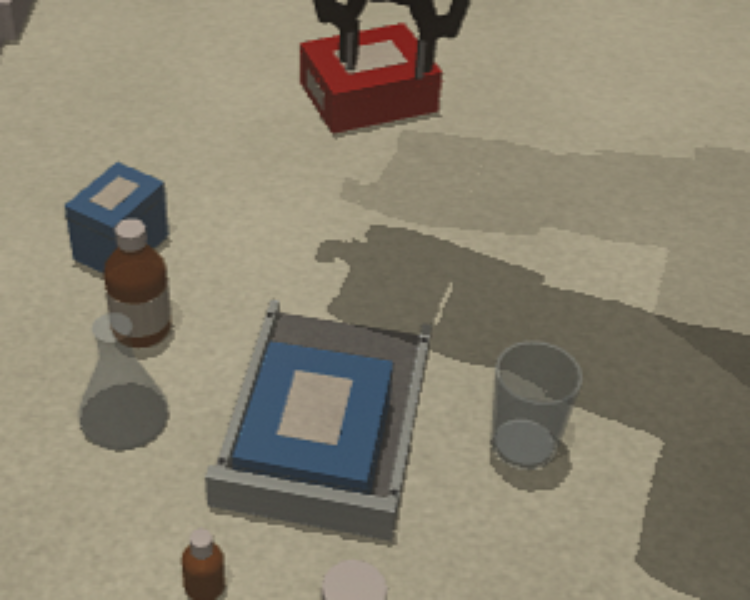

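The carton sits flat and square against the stop, at about (315,415), with a gap to each rail. The bystanders and the red box look unmoved, and the gripper is well above everything. Handing in.

```bash
python3 -c "
from bench import *
print(finish_job())"
```

```text
the job is handed in; nothing more can be done
None
```

The blue carton is home against the end stop, and I handed the job in at about 19 s of the 58 s allowed. I first pushed it sideways with the open fingers to line it up with the bay, then from behind with both fingertips, kept above rail height.

- **Position:** the last side and top views put its centre at x = 141 and 139 mm (140 wanted) and y = -1.9 and -1.3 mm. Its yaw was about -0.1°. The two views disagree by about 2 mm in x, which is within the camera calibration.
- **Contact with the stop:** the wrist force rose to about 25 N and the tool stalled, so the carton is seated. I then backed off and lifted clear.
- **Rails:** the clearance is about 10 mm on each side, and I saw no sign of contact with either rail. That rests on the images and the planned finger width, as there is no direct contact sensing.
- **Bystanders:** by eye in the last picture, the bystanders in view and the red look-alike stand where they were. The sample jar was only partly in that crop. I did not measure any of them again at the end.

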